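# Three chocolates from the dispenser into the gift bowl

### The arm

A 7-joint arm with a two-finger parallel gripper is mounted at the origin on the work surface. World frame = base frame: x ahead of the robot, y to its left, z up, the work surface at z = 0. Lengths are in m, angles in degrees, forces in N, time in s.
With the tool pointing down it reaches from about 0.425 to 0.875 m from the base axis. Payload 4.7 kg.
Tool frame: the origin (TCP) lies between the finger pads; the fingertips stand 19 mm ahead of it and the grasp point (between the pads) is the TCP; x points along the fingers, z is the direction in which the jaws open and shut, and the axes are right-handed (so a half turn about x gives the same grasp; the last joint's range is limited). The gripper opens to 87 mm and grips with 3 to 60 N. Pads are 19 mm wide; open, the fingers measure 117 mm over their backs; the gripper's body (75 mm by 190 mm) begins 51 mm behind the grasp point.
Start: joints at [-76.484, 18.392, -4.016, 83.108, 1.295, 78.541, -3.26], TCP at [0.143, 0.634, 0.242] pointing down, gripper open.
Joint ranges: [-163.93, 163.93], [-17.29, 119.83], [-79.2, 71.16], [3.27, 140.29], [-89.18, 269.18], [5.43, 117.66], [-154.24, 154.24]. Speed limits (degrees/s): [147.25, 147.25, 180, 180, 180, 180, 180].

### API

Orientations are given as [roll, pitch, yaw] about the fixed x, y, z axes, in that order (R = Rz(yaw) Ry(pitch) Rx(roll)).
In Python, from cell import monitor, read_camera, camera_model, env, regions_of gives the robot as it stands. The module is installed in compiled form; this text tells all that it offers.
- The arm moves only by the tool step_arm, never from a script. Its argument "deltas" is a list of rows, each a list of 5 numbers: the gripper's target within -1 to 1 (fully open at 1, half-way at 0, shut at -1), then the shift along the tool's x, y, z in m, then the turn about the tool's x in degrees. A call has 1 to 12 rows; each row is the pose to reach, as a shift and turn from the pose commanded when the call began, along the tool's axes at that moment; what a row does not reach only later rows make up. A row lasts 1/8 s, in which the tool goes at most 62.5 mm and 10.7 degrees, less where a joint would pass 70% of its speed; a pose out of reach is approached as far as the arm can. A call with a gripper value outside its range is refused whole. The fingers move at their own pace and stop on an object; "newtons" is the grip in N (left out, the last holds). Time passes only in rows, so rows that repeat a pose let the fingers close. It gives the time, the measured TCP pose, the force and the opening at its end, in the units of the state.
- monitor.get_obs(): the state, without advancing time (a new reading comes with each control period).
- read_camera(name): name is "scene" or "side" or "wrist"; returns (picture, depth): 400x640x3 uint8, red, green, blue; 400x640 float32, m along the optical axis (not along the pixel's ray), 0 where there is no reading.
- camera_model(name): a dict with "fx", "fy", "cx", "cy" (pixels), "xyz" and "attitude" of the camera in the world. Camera axes: x right, y down, z forward; pixel columns grow to the right and rows downward; lengths in m; the calibration is good to about 2 mm. A picture is of the moment at which its call begins: read the wrist's pose just before it. camera_model takes no time and is no camera call; for the wrist camera it gives the pose at the moment of the call.
- env.sign_off(): hands the job in, once; it reports no verdict.
Trained networks look in the newest picture that a camera, given by its name, has taken for a name from the list of things; names that differ only in an ending like _2 or _b are one class to them, and where a whole thing is asked for, a point or a joint stands for the part that bears it (a point fixed in the world has none). Each returns a list of dicts, best first, with "p" (0 to 1); they miss things now and then, are a little off and sometimes report something else, mostly with a low value. They report only what shows in the picture. A call takes as long as a camera call. They do not tell look-alikes from the thing itself.
- regions_of(camera, thing): "pixels" (400x640 bool, what is visible of it) and "pixel" ([column, row] in pixels, amid what is visible of it).
The state is a dict: "time_s": time; "qpos": joint angles; "joint_velocities": joint speeds; "effort": joint torques, N m; "tool_pos": TCP position; "tool_rot": TCP orientation; "force": force on the tool from outside, world axes, zero at the start; "wrist_torque": the same for the moment, N m; "grip_width": finger opening in m.
Only numpy, scipy, OpenCV 4.12 (cv2) and the standard library are available. Lean on these libraries where they do the work, as an engineer would, in place of code of your own. Each camera call takes 0.05 s, during which the arm holds its last target. There are 200 camera calls.

### The job

Stand the green bowl upright on the table under the dispenser's spout, on the yellow round mark, and let go of it. Then turn the red paddle knob clockwise by exactly three clicks, so that exactly three chocolate balls roll into the bowl, and leave the knob resting in its third click and the bowl where it is. Do not disturb the mugs, the tape dispenser or the scissors.

Things in the scene. Friction and masses are not known exactly. Their poses are not given: they have to be found in the camera images.
- dispenser: Yellow sweet dispenser, clear on top, fixed. Origin on the table under the knob's vertical axis; x points from the spout to its rear, z up. Housing: a square 222 x 222 mm centred on the axis, 147 to 195 mm above the table; in it an eight-pocket wheel turns with the knob. Only the feed tube and the knob stand above it. Base plate (14 mm) and column begin 70 mm in front of the axis and run back.
- feed_tube (a point): Centre of the top of the clear feed tube, 45 mm across, which stands on the housing 85 mm from the knob's axis (rear, -y side); its top is 240 mm above the table.
- chute_lip (a point): Middle of the lower lip of the 56 mm wide steel chute, 130 mm in front (-x) of the knob's axis and 85 mm above the table (underside 81 mm, side walls to about 96 mm). The chute rises from here at 25 degrees back under the housing. Axes as the dispenser.
- spout_mark (a point): Centre of the yellow disc, 110 mm across and 1 mm thick, lying on the table where the balls fall, 165 mm in front (-x) of the knob's axis: the bowl's centre belongs here. Axes as the dispenser.
- knob (a joint): Angle of the knob in rad: 0 at the start, grows as it is turned clockwise seen from above. It clicks every 45 degrees (0.785 rad): a sprung detent (about 0.15 N m to pass) draws it into the nearest click and holds it there. Each click clockwise from the start brings one ball to the spout; the ball falls in the last third of the click. Three clicks are 2.356 rad.
- knob_grip (a point): On the knob's vertical axis, 252 mm above the table, at the height to grip the red paddle. The paddle is an upright bar 76 mm long (along this point's x axis, which turns with it), 14 mm thick (y) and 36 mm tall: from 231 to 267 mm above the table. A thin white dash on top marks its +x end.
- bowl: Green open round bowl, loose, 0.2 to 0.4 kg, starting empty and upright to the left or the right of the dispenser: 130 mm across its rim, 55 mm tall, wall 8 mm thick and, near the rim, almost upright, foot 76 mm across. Origin at the centre of its underside, z up through its mouth. It can be gripped by its rim, one finger inside.
- sweet1_center (a point): Foil-wrapped chocolate ball, 32 mm across, 20 g; this is its centre. Blue, in the pocket one click before the spout.
- sweet2_center (a point): Foil-wrapped chocolate ball, 32 mm across, 20 g; this is its centre. Orange, in the pocket two clicks before the spout.
- sweet3_center (a point): Foil-wrapped chocolate ball, 32 mm across, 20 g; this is its centre. Blue, in the pocket three clicks before the spout, under the feed tube.
- sweet4_center (a point): Foil-wrapped chocolate ball, 32 mm across, 20 g; this is its centre. Orange, in the feed tube, resting on the third: it must stay in the dispenser.
- sweet5_center (a point): Foil-wrapped chocolate ball, 32 mm across, 20 g; this is its centre. Blue, on top in the feed tube: it must stay in the dispenser.
- mug1: White ceramic gift mug, 82 mm across and 95 mm tall with a handle; origin at the centre of its underside. A bystander: leave it.
- mug2: White ceramic gift mug, 82 mm across and 95 mm tall with a handle; origin at the centre of its underside. A bystander: leave it.
- mug3: White ceramic gift mug, 82 mm across and 95 mm tall with a handle; origin at the centre of its underside. A bystander: leave it.
- tape_dispenser: Yellow desk tape dispenser, 150 x 65 mm, 123 mm tall, 0.9 kg; origin at the centre of its underside. A bystander: leave it.
- scissors: Scissors with blue handles lying flat, about 175 mm long, 11 mm thick; origin near the pivot. A bystander: leave them.
Things that resemble listed ones, but are neither listed nor needed, are in the scene too. Leave any white look-alike of the part that bears sweet5_center alone.

How it is judged (in metres and radians):
On the way, in this order (a step that is already met when the one before it is completed fails the run):
1. the bowl stands upright on the table under the spout, within 40 mm of the mark's centre, let go, the knob not yet turned (horizontal distance between bowl and spout_mark below 0.04 m and height (world z) of bowl below 0.006 m and angle between bowl's own z axis and vertical below 0.12 rad and contact force between the fingers and bowl below 0.1 N and value of joint knob below 0.35 rad), for 0.2 s.
2. the knob is turned and the first chocolate lies in the bowl (value of joint knob above 0.5 rad and horizontal distance between sweet1_center and bowl below 0.055 m and z of sweet1_center in the frame of bowl between 0.01 and 0.065 m), for 0.1 s.
At the end, for the whole second after the job is handed in: The knob rests in its third click (2.356 rad, within 0.2 rad), the first three chocolates lie in the bowl and the last two are still in the dispenser, and the bowl stands upright and still on the table with its centre within 45 mm of the mark's centre (value of joint knob between 2.156 and 2.556 rad and horizontal distance between bowl and spout_mark below 0.045 m and height (world z) of bowl below 0.006 m and angle between bowl's own z axis and vertical below 0.12 rad and linear speed of bowl below 0.02 m/s and horizontal distance between each of sweet1_center, sweet2_center, sweet3_center and bowl below 0.055 m and z of sweet1_center in the frame of bowl between 0.01 and 0.065 m and z of sweet2_center in the frame of bowl between 0.01 and 0.065 m and z of sweet3_center in the frame of bowl between 0.01 and 0.065 m and height (world z) of each of sweet4_center, sweet5_center above 0.13 m); the robot touches nothing.
It fails at once if a fourth chocolate leaves the dispenser (height (world z) of any of sweet4_center, sweet5_center below 0.13 m).
It fails at once if a mug, the tape dispenser or the scissors is moved by more than 30 mm or knocked over (distance of any of mug1, mug2, mug3, tape_dispenser, scissors from where it was at the start of the episode above 0.03 m or angle between any of mug1, mug2, mug3, tape_dispenser, scissors's own z axis and vertical above 0.4 rad).
It also fails if it takes over 72 s, if anything falls off the work surface, if the arm or the gripper's body presses on something with over 40 N, if the wrist force passes 120 N, or if a joint passes its speed limit or range.

## Working session

There is one attempt and no reset: what is moved stays moved. The work goes in short steps, Python scripts to look and compute and a tool call to move; the robot and the scene stay as the last step left them, time stands still between calls to the robot, and variables do not carry over. Pictures are saved under pics/ and viewed, about 8 in all and at most 12, crops included, and the job is handed in when it is done.

Besides the shell and the picture viewer there is one more tool, called after "Call:" as name(argument=value, ...) on one line, values as JSON. step_arm: Moves the arm, as the interface text tells. Its arguments: {"type":"object","properties":{"deltas":{"type":"array"},"newtons":{"type":"number"}},"required":["deltas"]}

```bash
mkdir -p pics; cat > h.py <<'E'
import numpy as np, cv2
from scipy.spatial.transform import Rotation as R
from cell import monitor, read_camera, camera_model, env, regions_of
def rot(m):
    a=np.array(m["attitude"],float)
    if a.shape==(3,3): return a
    return R.from_euler('xyz',a,degrees=True).as_matrix() if a.size==3 else R.from_quat(a).as_matrix()
def cloud(d,m):
    v,u=np.mgrid[:400,:640]
    c=np.stack([(u-m["cx"])/m["fx"]*d,(v-m["cy"])/m["fy"]*d,d],-1)
    return c@rot(m).T+np.array(m["xyz"])
E
python3 - <<'E'
from h import *
o=monitor.get_obs(); print(o["time_s"],o["tool_pos"],o["tool_rot"],o["grip_width"])
for n in("scene","side"):
    im,d=read_camera(n); m=camera_model(n); print(n,m["xyz"],m["attitude"])
    cv2.imwrite(f"pics/{n}0.png",im[:,:,::-1]); P=cloud(d,m); np.savez(f"{n}0.npz",P=P,im=im,d=d)
    for t in("bowl","knob","spout_mark","feed_tube","dispenser","mug1","tape_dispenser","scissors"):
        try: rs=regions_of(n,t)
        except Exception as e: print(t,e); continue
        for r in rs[:4]:
            k=r["pixels"]&(d>0); q=P[k]
            if len(q): print(t,round(r["p"],2),r["pixel"],k.sum(),np.round(np.median(q,0),3),np.round(np.percentile(q,2,axis=0),3),np.round(np.percentile(q,98,axis=0),3))
E
```

```text
0.0 [0.14293726 0.63356596 0.24048336] [-176.84706543   89.8927063   -99.55482071] 0.08714081875142338
scene [ 1.12802009 -0.21382837  1.01884415] [-147.78373004    0.78658549   67.64966805]
bowl 0.94 [203.5, 217.3] 1424 [ 0.45  -0.342  0.027] [ 0.411 -0.395  0.003] [ 0.528 -0.28   0.057]
knob 0.61 [311.3, 194.5] 362 [ 0.66  -0.058  0.258] [ 0.607 -0.07   0.194] [ 0.693 -0.04   0.269]
spout_mark 0.65 [318.7, 223.1] 9233 [ 0.699 -0.06   0.194] [ 0.548 -0.163  0.007] [0.772 0.056 0.258]
feed_tube 0.58 [320.4, 222.5] 9043 [ 0.7   -0.06   0.194] [ 0.55  -0.163  0.011] [0.772 0.053 0.259]
dispenser 0.57 [318.5, 223.6] 9105 [ 0.7   -0.06   0.194] [ 0.55  -0.163  0.011] [0.772 0.053 0.258]
mug1 0.93 [444.6, 221.2] 1196 [0.757 0.313 0.054] [0.715 0.264 0.001] [0.807 0.365 0.096]
mug1 0.86 [438.9, 180.2] 1059 [0.625 0.364 0.057] [ 0.58   0.33  -0.001] [0.69  0.408 0.096]
mug1 0.57 [318.3, 220.1] 9054 [ 0.699 -0.06   0.194] [ 0.55  -0.164  0.011] [0.772 0.053 0.258]
mug1 0.56 [401.0, 140.3] 883 [0.459 0.331 0.059] [0.412 0.293 0.001] [0.492 0.372 0.096]
tape_dispenser 0.86 [228.8, 303.7] 1927 
[... 534 characters left out ...]
0.76  0.058 0.26 ]
feed_tube 0.67 [301.7, 196.2] 8494 [ 0.641 -0.014  0.196] [ 0.463 -0.154  0.002] [0.76  0.059 0.26 ]
dispenser 0.74 [300.8, 195.3] 8536 [ 0.641 -0.015  0.196] [ 0.463 -0.155  0.002] [0.76  0.059 0.26 ]
mug1 0.96 [239.4, 319.4] 1515 [0.756 0.303 0.051] [0.711 0.267 0.004] [0.803 0.347 0.098]
mug1 0.87 [288.0, 346.7] 1652 [0.623 0.363 0.044] [0.578 0.333 0.003] [0.684 0.411 0.098]
mug1 0.66 [370.0, 344.0] 1601 [0.444 0.327 0.047] [0.399 0.296 0.003] [0.486 0.38  0.098]
tape_dispenser 0.97 [288.2, 130.1] 436 [ 0.734 -0.323  0.094] [ 0.712 -0.387  0.023] [ 0.774 -0.292  0.126]
scissors 0.71 [323.5, 138.3] 158 [ 0.618 -0.401  0.011] [ 0.577 -0.437  0.001] [ 0.649 -0.373  0.017]
```

View pics/scene0.png

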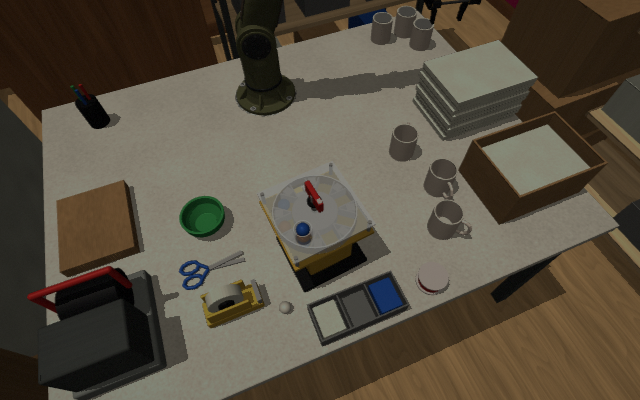

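View pics/side0.png

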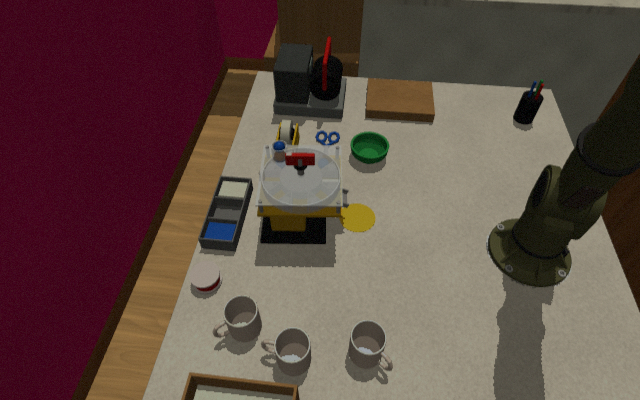

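```bash
python3 - <<'E'
from h import *
from scipy.optimize import least_squares
for n in("side","scene"):
    z=np.load(n+"0.npz"); P,im,d=z["P"],z["im"],z["d"]; h=cv2.cvtColor(im,cv2.COLOR_RGB2HSV)
    X,Y,Z=P[...,0],P[...,1],P[...,2]
    k=(abs(Z)<.012)&(h[...,0]>20)&(h[...,0]<34)&(h[...,1]>130)&(X>.35)&(X<.62)&(abs(Y)<.2)&(d>0)
    if k.sum()>20:
        pts=P[k][:,:2].astype(np.float32); print(n,"mark",k.sum(),cv2.minEnclosingCircle(pts),pts.mean(0))
    g=(h[...,0]>50)&(h[...,0]<85)&(h[...,1]>120)&(d>0)&(X<.6)&(Y<-.2)
    q=P[g&(Z>.049)&(Z<.063)][:,:2].astype(np.float32); print(n,"bowl",cv2.minEnclosingCircle(q),len(q),np.percentile(P[g][:,2],[1,99]))
    f=least_squares(lambda p:np.hypot(*(q-p[:2]).T)-p[2],[.46,-.335,.061],loss='soft_l1',f_scale=.003).x;print(" ls",f)
    k=(Z>.185)&(Z<.203)&(X>.5)&(X<.85)&(abs(Y)<.3)&(d>0); pts=P[k][:,:2].astype(np.float32); print(n,"housing",cv2.minAreaRect(pts),np.median(P[k][:,2]))
    r=((h[...,0]<8)|(h[...,0]>172))&(h[...,1]>130)&(d>0)&(X>.55)&(X<.75)&(abs(Y+.05)<.08)&(Z>.2)
    q=P[r]; t=q[q[:,2]>.261][:,:2].astype(np.float32); print(n,"knob",len(q),len(t),cv2.minAreaRect(t))
E
```

```text
side mark 784 ((0.5108891725540161, -0.06880223751068115), 0.07561282068490982) [ 0.48822826 -0.06771629]
side bowl ((0.1970123052597046, -0.44189751148223877), 0.3515283763408661) 268 [0.00565241 0.15094811]
 ls [ 0.46449464 -0.33598891  0.05982298]
side housing ((0.6534867882728577, -0.05388323962688446), (0.2227267175912857, 0.22651702165603638), 5.257123947143555) 0.197194575471215
side knob 322 137 ((0.6527253985404968, -0.05190940946340561), (0.07447013258934021, 0.014925368130207062), 6.346908092498779)
scene bowl ((0.22530493140220642, -0.4444184899330139), 0.3284684419631958) 345 [0.00234747 0.13668102]
 ls [ 0.46817708 -0.33795564  0.06009701]
scene housing ((0.6546286940574646, -0.053991883993148804), (0.2246982306241989, 0.22304746508598328), 5.331055164337158) 0.19476980721071346
scene knob 217 138 ((0.6563299298286438, -0.05482674017548561), (0.07467567175626755, 0.01404707133769989), 6.364768028259277)
```

```bash
python3 - <<'E'
from h import *
o=monitor.get_obs(); T=R.from_euler('xyz',o["tool_rot"],degrees=True).as_matrix(); print(np.round(T,3))
m=camera_model("wrist"); print("cam in tool",np.round(T.T@(np.array(m["xyz"])-o["tool_pos"]),3), np.round(T.T@rot(m),2))
az=np.degrees(np.arctan2(o["tool_pos"][1],o["tool_pos"][0])); print("az",az,"jaw az",np.degrees(np.arctan2(T[1,2],T[0,2])),"y az",np.degrees(np.arctan2(T[1,1],T[0,1])))
def plan(p,jaw): # delta in tool axes, turn about tool x to bring jaw azimuth to jaw
    d=T.T@(np.array(p)-o["tool_pos"]); cur=np.degrees(np.arctan2(T[1,2],T[0,2]))
    return np.round(d,3)
for p in [(.38,.40,.33),(.48,.1,.33),(.47,-.25,.33),(.466,-.398,.25)]: print(p,plan(p,0))
E
```

```text
[[ 0.    -0.976  0.22 ]
 [ 0.     0.22   0.976]
 [-1.    -0.     0.   ]]
cam in tool [-0.143  0.073 -0.   ] [[ 0.   -0.27  0.96]
 [-0.   -0.96 -0.27]
 [ 1.   -0.   -0.  ]]
az 77.28927370318083 jaw az 77.29248175637223 y az 167.29248122718718
(0.38, 0.4, 0.33) [-0.088 -0.283 -0.176]
(0.48, 0.1, 0.33) [-0.088 -0.446 -0.447]
(0.47, -0.25, 0.33) [-0.088 -0.513 -0.791]
(0.466, -0.398, 0.25) [-0.008 -0.542 -0.936]
```

Call:
step_arm(deltas=[[1,-0.015,-0.047,-0.029,0],[1,-0.03,-0.094,-0.058,0],[1,-0.045,-0.141,-0.088,0],[1,-0.06,-0.188,-0.117,0],[1,-0.075,-0.236,-0.146,0],[1,-0.088,-0.283,-0.176,-4],[1,-0.088,-0.31,-0.221,-8],[1,-0.088,-0.338,-0.266,-12.7],[1,-0.088,-0.365,-0.311,-12.7],[1,-0.088,-0.392,-0.357,-12.7],[1,-0.088,-0.42,-0.402,-12.7],[1,-0.088,-0.446,-0.447,-12.7]])

```text
time_s: 2.4
tool_pos: [0.4801, 0.0981, 0.3299]
tool_rot: [-53.5, 89.9, 36.5]
force: [0.5, 0.5, -0.7]
grip_width: 0.0869
```

Call:
step_arm(deltas=[[1,0,0.002,-0.05,0],[1,0,0.004,-0.1,0],[1,0,0.006,-0.15,0],[1,0,0.008,-0.2,0],[1,0.0,0.01,-0.25,0],[1,0.02,0.012,-0.3,0],[1,0.06,0.014,-0.34,0],[1,0.1,0.014,-0.374,0],[1,0.13,0.014,-0.374,0],[1,0.13,0.014,-0.374,0]])

```text
time_s: 3.65
tool_pos: [0.4642, -0.2735, 0.1976]
tool_rot: [73.9, 89.7, 163.8]
force: [0.6, 1.0, 0.6]
grip_width: 0.0873
```

```bash
python3 - <<'E'
from h import *
from scipy.optimize import least_squares
o=monitor.get_obs(); print(o["tool_pos"],o["qpos"])
m=camera_model("wrist"); im,d=read_camera("wrist"); cv2.imwrite("pics/w1.png",im[:,:,::-1]); P=cloud(d,m)
r=regions_of("wrist","bowl")[0]; k=r["pixels"]&(d>0); q=P[k]; print(r["p"],k.sum(),np.percentile(q,[1,99],axis=0))
t=q[(q[:,2]>.05)&(q[:,2]<.062)][:,:2]; f=least_squares(lambda p:np.hypot(*(t-p[:2]).T)-p[2],[.466,-.337,.061],loss='soft_l1',f_scale=.003).x; print(f,len(t))
E
```

```text
[ 0.46418142 -0.273506    0.19764289] [-18.65285983   8.32354279  50.75698587 103.74034978  -6.7201215
  71.34860553 123.93538121]
0.75 13493 [[ 0.40565768 -0.39863787  0.00480601]
 [ 0.52409431 -0.27888996  0.05608329]]
[ 0.46550194 -0.33830009  0.05978024] 3281
```

View pics/w1.png

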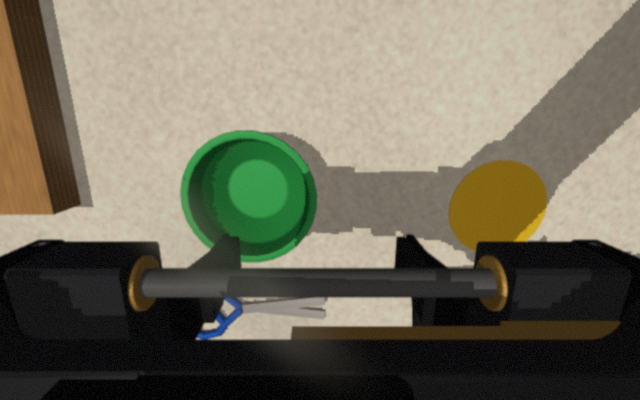

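Call:
step_arm(deltas=[[1,0.05,0,-0.002,0],[1,0.1,0,-0.002,0],[1,0.14,0,-0.002,0],[1,0.152,0,-0.002,0],[1,0.152,0,-0.002,0],[-1,0.152,0,-0.002,0],[-1,0.152,0,-0.002,0],[-1,0.152,0,-0.002,0],[-1,0.152,0,-0.002,0],[-1,0.152,0,-0.002,0],[-1,0.152,0,-0.002,0]], newtons=25)

```text
time_s: 5.12
tool_pos: [0.4657, -0.2761, 0.0475]
tool_rot: [50.1, 90.0, 140.1]
force: [-0.3, 0.1, 0.7]
grip_width: 0.0349
```

Call:
step_arm(deltas=[[-1,0,0,0,0],[-1,0,0,0,0],[-1,0,0,0,0],[-1,0,0,0,0],[-1,0,0,0,0],[-1,0,0,0,0]])

```text
time_s: 5.88
tool_pos: [0.4663, -0.2765, 0.0479]
tool_rot: [-126.0, 89.9, -36.0]
force: [1.8, -2.5, 4.3]
grip_width: 0.0116
```

Call:
step_arm(deltas=[[-1,-0.008,0,0,0],[-1,-0.016,0,0,0],[-1,-0.016,0,0.02,0],[-1,-0.016,-0.001,0.05,0],[-1,-0.016,-0.003,0.09,0],[-1,-0.016,-0.005,0.13,0],[-1,-0.016,-0.007,0.17,0],[-1,-0.016,-0.009,0.21,0],[-1,-0.016,-0.011,0.24,0],[-1,-0.016,-0.011,0.26,0],[-1,-0.016,-0.011,0.269,0],[-1,-0.016,-0.011,0.269,0]])

```text
time_s: 7.38
tool_pos: [0.4756, -0.0068, 0.0631]
tool_rot: [83.9, 89.9, 173.9]
force: [0.5, -0.8, -2.9]
grip_width: 0.0088
```

```bash
python3 - <<'E'
from h import *
o=monitor.get_obs(); print(o["tool_pos"],o["force"],o["grip_width"],np.round(o["qpos"],1))
a=[]
for n in("side","wrist"):
    im,d=read_camera(n); P=cloud(d,camera_model(n)); h=cv2.cvtColor(im,cv2.COLOR_RGB2HSV)
    k=(h[...,0]>50)&(h[...,0]<85)&(h[...,1]>120)&(d>0)&(P[...,0]<.7)&(abs(P[...,1])<.25)&(P[...,2]<.1); q=P[k]; print(n,len(q),np.percentile(q,[1,50,99],axis=0).round(3))
    a.append(im)
cv2.imwrite("pics/2.png",np.hstack([cv2.resize(a[0][100:300,200:520],(480,300)),cv2.resize(a[1],(320,300))])[:,:,::-1])
E
```

```text
[ 0.47559264 -0.00675957  0.06305873] [ 0.48328498 -0.80446901 -2.86683743] 0.008846507898574123 [-41.7   8.4  42.1 119.8  -7.   54.3  94.2]
side 333 [[ 0.408 -0.107  0.008]
 [ 0.512 -0.045  0.049]
 [ 0.696  0.047  0.073]]
wrist 23753 [[ 0.41  -0.127  0.009]
 [ 0.456 -0.081  0.029]
 [ 0.515 -0.007  0.07 ]]
```

View pics/2.png

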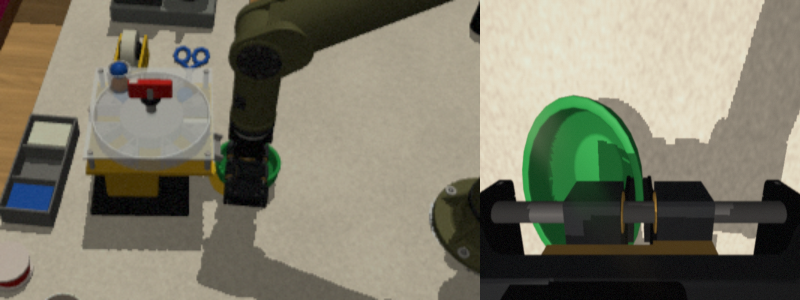

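Call:
step_arm(deltas=[[-1,0.008,0,0,0],[-1,0.013,0,0,0],[-1,0.0155,0,0,0],[-1,0.0155,0,0,0],[0,0.0155,0,0,0],[0,0.0155,0,0,0],[0,0.0155,0,0,0],[0,0.0155,0,0,0],[0,-0.03,0,0,0],[0,-0.08,0,0,0],[0,-0.13,0,0,0],[0,-0.13,0,0,0]])

```text
time_s: 8.98
tool_pos: [0.4794, -0.0071, 0.1973]
tool_rot: [-70.5, 89.5, 19.5]
force: [-0.1, -0.3, -1.3]
grip_width: 0.0436
```

```bash
python3 - <<'E'
from h import *
from scipy.optimize import least_squares
o=monitor.get_obs(); print(o["time_s"],o["tool_pos"],o["force"],o["grip_width"],np.round(o["qpos"],1))
m=camera_model("wrist"); im,d=read_camera("wrist"); P=cloud(d,m); h=cv2.cvtColor(im,cv2.COLOR_RGB2HSV)
cv2.imwrite("pics/w3.png",im[:,:,::-1])
k=(h[...,0]>50)&(h[...,0]<85)&(h[...,1]>120)&(d>0)&(P[...,0]<.6)&(P[...,2]<.1); q=P[k]; print(len(q),np.percentile(q,[1,99],axis=0).round(3))
t=q[(q[:,2]>.05)&(q[:,2]<.062)][:,:2]; print(least_squares(lambda p:np.hypot(*(t-p[:2]).T)-p[2],[.476,-.069,.061],loss='soft_l1',f_scale=.003).x)
y=(h[...,0]>20)&(h[...,0]<34)&(h[...,1]>130)&(abs(P[...,2])<.01)&(d>0); print("mark px",y.sum())
E
```

```text
8.975 [ 0.47936638 -0.00710627  0.1972771 ] [-0.06897201 -0.32986401 -1.29039209] 0.04358241957966946 [-45.3  -3.2  42.2 111.6   2.1  70.3  86.2]
13121 [[ 0.414 -0.122  0.005]
 [ 0.53  -0.004  0.056]]
[ 0.47326063 -0.06307658  0.05957488]
mark px 0
```

View pics/w3.png

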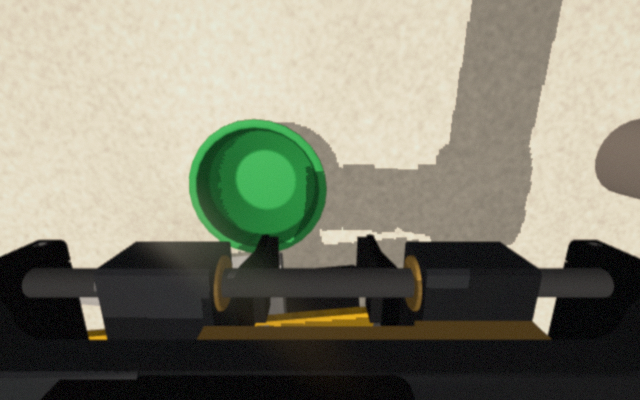

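Call:
step_arm(deltas=[[0,-0.05,0,0,0],[0,-0.1,0,0,-2],[0,-0.133,0,0,-4],[0,-0.133,-0.03,-0.01,-6.3],[0,-0.133,-0.08,-0.02,-6.3],[0,-0.133,-0.13,-0.035,-6.3],[0,-0.133,-0.17,-0.045,-6.3],[0,-0.133,-0.175,-0.046,-6.3],[0,-0.133,-0.175,-0.046,-6.3]])

```text
time_s: 10.15
tool_pos: [0.651, -0.0535, 0.3247]
tool_rot: [96.8, 89.8, -167.0]
force: [-0.4, 0.5, -0.2]
grip_width: 0.0433
```

```bash
python3 - <<'E'
from h import *
o=monitor.get_obs(); print(o["time_s"],o["tool_pos"],np.round(o["qpos"],1)); T=R.from_euler('xyz',o["tool_rot"],degrees=True).as_matrix(); print("jaw az",np.degrees(np.arctan2(T[1,2],T[0,2])))
m=camera_model("wrist"); im,d=read_camera("wrist"); P=cloud(d,m); h=cv2.cvtColor(im,cv2.COLOR_RGB2HSV); cv2.imwrite("pics/w4.png",im[:,:,::-1])
r=((h[...,0]<8)|(h[...,0]>172))&(h[...,1]>130)&(d>0)&(P[...,2]>.255)&(P[...,2]<.28); t=P[r][:,:2].astype(np.float32); print(len(t), len(t) and cv2.minAreaRect(t))
E
```

```text
10.15 [ 0.65099816 -0.05352905  0.32474377] [-33.4  22.5  49.8  76.2 -16.9  89.  110.7]
jaw az 96.2254888520154
1640 ((0.6487646698951721, -0.05481173098087311), (0.06430429965257645, 0.013528291136026382), 5.594814300537109)
```

View pics/w4.png

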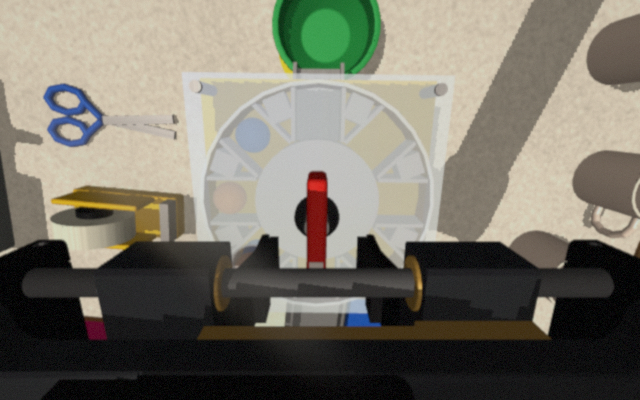

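Call:
step_arm(deltas=[[0,0.03,0,0,0],[0,0.06,0,0,0],[0,0.074,0,0,0],[0,0.074,0,0,0],[-1,0.074,0,0,0],[-1,0.074,0,0,0],[-1,0.074,0,0,0],[-1,0.074,0,0,0],[-1,0.074,0,0,0],[-1,0.074,0,0,0],[-1,0.074,0,0,0],[-1,0.074,0,0,0]], newtons=45)

```text
time_s: 11.7
tool_pos: [0.6521, -0.0542, 0.2532]
tool_rot: [-136.9, 89.9, -40.7]
force: [0.9, -5.1, 4.0]
grip_width: 0.0169
```

Call:
step_arm(deltas=[[-1,0,-0.001,0,0],[-1,0,-0.002,0,0],[-1,0,-0.002,0,5],[-1,0,-0.002,0,10],[-1,0,-0.002,0,15],[-1,0,-0.002,0,20],[-1,0,-0.002,0,25],[-1,0,-0.002,0,30],[-1,0,-0.002,0,35],[-1,0,-0.002,0,40],[-1,0,-0.002,0,45],[-1,0,-0.002,0,45]])

```text
time_s: 13.2
tool_pos: [0.6538, -0.0533, 0.2532]
tool_rot: [-83.4, 90.0, -32.2]
force: [-0.1, -3.6, 6.3]
grip_width: 0.0171
```

Call:
step_arm(deltas=[[-1,0,0,0,0],[-1,0,0,0,0],[-1,0,0,0,0],[-1,0,0,0,0],[-1,0,0,0,0],[-1,0,0,0,0],[-1,0,0,0,0],[-1,0,0,0,0]])

```text
time_s: 14.2
tool_pos: [0.6538, -0.0534, 0.2532]
tool_rot: [-68.4, 90.0, -17.2]
force: [-0.4, -3.4, 6.1]
grip_width: 0.0168
```

```bash
python3 - <<'E'
from h import *
o=monitor.get_obs(); print(o["time_s"],o["tool_pos"],np.round(o["qpos"],1),o["grip_width"],o["force"],o["wrist_torque"]); T=R.from_euler('xyz',o["tool_rot"],degrees=True).as_matrix(); print("jaw az",np.degrees(np.arctan2(T[1,2],T[0,2])))
im,_=read_camera("scene"); im2,_=read_camera("side")
cv2.imwrite("pics/5.png",np.hstack([cv2.resize(im[120:300,180:400],(440,360)),cv2.resize(im2[100:280,230:410],(360,360))])[:,:,::-1])
E
```

```text
14.2 [ 0.65384388 -0.05338447  0.25315934] [-39.   27.1  57.8  82.9 -22.9  82.4  70.2] 0.016786105568204812 [-0.40265428 -3.3903802   6.09445351] [-0.99465579 -0.08833026 -0.19454512]
jaw az 51.24514922323758
```

View pics/5.png

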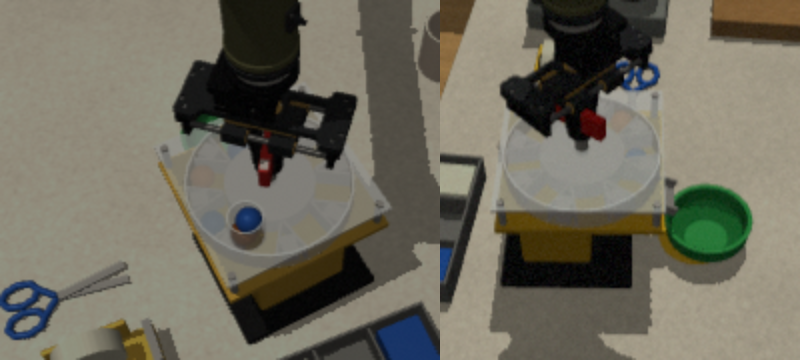

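```bash
python3 - <<'E'
from h import *
for n in("side","scene","wrist"):
    m=camera_model(n); im,d=read_camera(n); P=cloud(d,m); h=cv2.cvtColor(im,cv2.COLOR_RGB2HSV)
    r=((h[...,0]<8)|(h[...,0]>172))&(h[...,1]>130)&(d>0)&(P[...,2]>.25)&(P[...,2]<.28)&(abs(P[...,0]-.65)<.06)&(abs(P[...,1]+.053)<.06); t=P[r][:,:2].astype(np.float32)
    print(n,len(t),len(t) and cv2.minAreaRect(t))
    for x in regions_of(n,"sweet1_center")[:6]:
        k=x["pixels"]&(d>0); print("  ",round(x["p"],2),x["pixel"],k.sum(),np.median(P[k],0).round(3) if k.any() else '', im[k].mean(0).round() if k.any() else '')
    if n=="wrist": cv2.imwrite("pics/w6.png",im[:,:,::-1])
E
```

```text
side 122 ((0.652114748954773, -0.047367606312036514), (0.02961904928088188, 0.0700126588344574), 83.3011703491211)
   0.54 [304.9, 166.8] 223 [ 0.64  -0.04   0.249] [61. 19. 18.]
scene 85 ((0.662308394908905, -0.05930415540933609), (0.027041347697377205, 0.05864396691322327), 80.3543930053711)
   0.3 [318.5, 228.1] 7499 [ 0.723 -0.074  0.194] [97. 92. 80.]
wrist 3019 ((0.6504481434822083, -0.04781342297792435), (0.03158579021692276, 0.06355264037847519), 70.89091491699219)
```

View pics/w6.png

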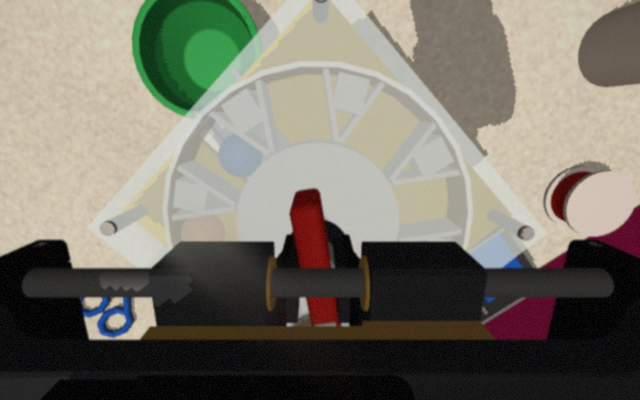

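Call:
step_arm(deltas=[[-0.2,0,0,0,0],[-0.2,0,0,0,0],[-0.2,0,0,0,0],[-0.2,0,0,0,0],[-0.2,0,0,0,0],[-0.2,0,0,0,0],[-0.2,0,0,0,0],[-0.2,0,0,0,0]])

```text
time_s: 15.6
tool_pos: [0.6537, -0.0529, 0.2526]
tool_rot: [-17.5, 90.0, 33.8]
force: [0.1, 0.7, -0.0]
grip_width: 0.0347
```

```bash
cat > look.py <<'E'
from h import *
import sys
o=monitor.get_obs(); print(o["time_s"],o["tool_pos"],o["grip_width"],o["wrist_torque"]); T=R.from_euler('xyz',o["tool_rot"],degrees=True).as_matrix(); print("jaw az",np.degrees(np.arctan2(T[1,2],T[0,2])))
n="wrist" if len(sys.argv)<3 else sys.argv[2]
m=camera_model(n); im,d=read_camera(n); P=cloud(d,m); h=cv2.cvtColor(im,cv2.COLOR_RGB2HSV)
r=((h[...,0]<8)|(h[...,0]>172))&(h[...,1]>130)&(d>0)&(P[...,2]>.262)&(P[...,2]<.275)&(np.hypot(P[...,0]-.654,P[...,1]+.053)<.05); t=P[r][:,:2]
if len(t)>20:
    c=t-t.mean(0); w,v=np.linalg.eigh(c.T@c); print("paddle az",np.degrees(np.arctan2(v[1,1],v[0,1]))%180,len(t))
b=im[(P[...,2]>.006)&(P[...,2]<.07)&(np.hypot(P[...,0]-.473,P[...,1]+.063)<.05)&(d>0)]; hh=cv2.cvtColor(b[None],cv2.COLOR_RGB2HSV)[0]
print("bowl px green/blue/orange",*[((hh[:,0]>a)&(hh[:,0]<c)&(hh[:,1]>90)).sum() for a,c in((50,85),(95,130),(3,20))])
cv2.imwrite(f"pics/{sys.argv[1]}.png",im[:,:,::-1])
E
python3 look.py w7; python3 look.py s7 side
```

```text
15.6 [ 0.65374524 -0.05291483  0.252605  ] 0.03465760733070293 [-0.04364062 -0.0276059  -0.05748925]
jaw az 51.28804635475583
paddle az 140.47221964597455 2755
bowl px green/blue/orange 4464 251 0
15.65 [ 0.65372927 -0.05289885  0.25257901] 0.03475246363803053 [-0.01142238  0.00931474 -0.0006192 ]
jaw az 51.287381556432656
paddle az 138.092503062616 67
bowl px green/blue/orange 457 82 0
```

Call:
step_arm(deltas=[[-1,0,0,0,0],[-1,0,0,0,0],[-1,0,0,0,0],[-1,0,0,0,0],[-1,0,0,0,0],[-1,0,0,0,0],[-1,0,0,0,0],[-1,0,0,0,0],[-1,0,0,0,0]], newtons=60)

```text
time_s: 16.82
tool_pos: [0.6536, -0.0531, 0.2526]
tool_rot: [155.3, 90.0, -153.4]
force: [-1.4, -0.9, 1.2]
grip_width: 0.0166
```

Call:
step_arm(deltas=[[-1,0,0,0,4],[-1,0,0,0,8],[-1,0,0,0,12],[-1,0,0,0,16],[-1,0,0,0,20],[-1,0,0,0,24],[-1,0,0,0,28],[-1,0,0,0,32],[-1,0,0,0,36],[-1,0,0,0,40],[-1,0,0,0,44],[-1,0,0,0,46]])

```text
time_s: 18.32
tool_pos: [0.6546, -0.0536, 0.2527]
tool_rot: [-41.1, 89.8, -35.9]
force: [3.1, -3.3, -1.2]
grip_width: 0.0166
```

Call:
step_arm(deltas=[[-1,0,0,0,0],[-1,0,0,0,0],[-0.2,0,0,0,0],[-0.2,0,0,0,0],[-0.2,0,0,0,0],[-0.2,0,0,0,0],[-0.2,0,0,0,0],[-0.2,0,0,0,0],[-0.2,0,0,0,0],[-0.2,0,0,0,0]])

```text
time_s: 19.58
tool_pos: [0.6537, -0.0529, 0.2526]
tool_rot: [11.4, 90.0, 16.7]
force: [-0.3, -0.1, 0.0]
grip_width: 0.0351
```

```bash
python3 look.py w8; python3 look.py s8 side
```

```text
19.575 [ 0.65374365 -0.05290097  0.25258134] 0.03512399625636447 [-0.05597718  0.02726565  0.03673123]
jaw az 5.292843308930104
paddle az 95.37965199891539 2716
bowl px green/blue/orange 1072 0 0
19.625 [ 0.65372424 -0.05287786  0.25256874] 0.03458956029911541 [-0.100689    0.09999474  0.00807005]
jaw az 5.291609496438509
paddle az 94.08275511467498 93
bowl px green/blue/orange 411 72 67
```

Call:
step_arm(deltas=[[-1,0,0,0,0],[-1,0,0,0,0],[-1,0,0,0,0],[-1,0,0,0,0],[-1,0,0,0,0],[-1,0,0,0,0],[-1,0,0,0,0],[-1,0,0,0,0],[-1,0,0,0,0]])

```text
time_s: 20.8
tool_pos: [0.6544, -0.0528, 0.2526]
tool_rot: [-14.0, 89.9, -8.7]
force: [5.5, -1.3, -1.6]
grip_width: 0.0164
```

Call:
step_arm(deltas=[[-1,0,0,0,4],[-1,0,0,0,8],[-1,0,0,0,12],[-1,0,0,0,16],[-1,0,0,0,20],[-1,0,0,0,24],[-1,0,0,0,28],[-1,0,0,0,32],[-1,0,0,0,36],[-1,0,0,0,40],[-1,0,0,0,44],[-1,0,0,0,45]])

```text
time_s: 22.3
tool_pos: [0.6555, -0.0527, 0.2527]
tool_rot: [29.3, 89.8, -10.5]
force: [7.7, -0.7, -3.3]
grip_width: 0.0167
```

Call:
step_arm(deltas=[[-1,0,0,0,0],[-1,0,0,0,0],[-0.2,0,0,0,0],[-0.2,0,0,0,0],[-0.2,0,0,0,0],[-0.2,0,0,0,0],[-0.2,0,0,0,0],[-0.2,0,0,0,0],[-0.2,0,0,0,0],[-0.2,0,0,0,0]])

```text
time_s: 23.55
tool_pos: [0.6537, -0.0529, 0.2526]
tool_rot: [92.7, 90.0, 53.0]
force: [-0.0, 0.4, 0.6]
grip_width: 0.0351
```

```bash
python3 look.py w9; python3 look.py s9 side
```

```text
23.55 [ 0.65374494 -0.05286044  0.25257715] 0.035053291219832534 [-0.08467402  0.1037462  -0.03164775]
jaw az -39.70757572506985
paddle az 50.459181011625766 2769
23.6 [ 0.65373526 -0.05287885  0.25258374] 0.034894898296702226 [-0.10648276  0.14068755 -0.01814866]
jaw az -39.70870724197457
paddle az 63.683401089434064 61
bowl px green/blue/orange 309 155 75Traceback (most recent call last):
  File "look.py", line 9, in <module>
    b=im[(P[...,2]>.006)&(P[...,2]<.07)&(np.hypot(P[...,0]-.473,P[...,1]+.063)<.05)&(d>0)]; hh=cv2.cvtColor(b[None],cv2.COLOR_RGB2HSV)[0]
                                                                                               ~~~~~~~~~~~~^^^^^^^^^^^^^^^^^^^^^^^^^^^
cv2.error: OpenCV(4.12.0) /io/opencv/modules/imgproc/src/color.cpp:199: error: (-215:Assertion failed) !_src.empty() in function 'cvtColor'
```

Third click reached at 50.5° (expected 50.6°). I'll raise the gripper and take a last look.

Call:
step_arm(deltas=[[-0.2,-0.02,0,0,0],[-0.2,-0.06,0,0,0],[-0.2,-0.1,0,0,0],[-0.2,-0.14,0,0,0],[-0.2,-0.14,0,0,0],[-0.2,-0.14,0,0,0]])

```text
time_s: 24.4
tool_pos: [0.6537, -0.0531, 0.3931]
tool_rot: [51.9, 90.0, 12.2]
force: [-0.0, 0.5, 0.1]
grip_width: 0.0346
```

```bash
python3 look.py s10 side; python3 look.py c10 scene; python3 - <<'E'
from h import *
from scipy.optimize import least_squares
a=cv2.imread("pics/s10.png");b=cv2.imread("pics/c10.png")
cv2.imwrite("pics/10.png",np.hstack([cv2.resize(a[90:290,230:430],(400,400)),cv2.resize(b[100:300,190:390],(400,400))]))
im,d=read_camera("side"); P=cloud(d,camera_model("side")); h=cv2.cvtColor(im,cv2.COLOR_RGB2HSV)
k=(h[...,0]>50)&(h[...,0]<85)&(h[...,1]>120)&(d>0)&(P[...,0]<.56)&(abs(P[...,1]+.06)<.1)&(P[...,2]>.049)&(P[...,2]<.064); t=P[k][:,:2]
print(len(t),least_squares(lambda p:np.hypot(*(t-p[:2]).T)-p[2],[.476,-.069,.061],loss='soft_l1',f_scale=.003).x)
E
```

```text
24.4 [ 0.65366618 -0.05313701  0.39310037] 0.034616656070228125 [-0.12398928  0.11803019  0.09951827]
jaw az -39.72634374217009
paddle az 49.20426525861939 117
bowl px green/blue/orange 324 155 76
24.45 [ 0.65350448 -0.05281261  0.39226901] 0.03470845925708257 [-0.12018595  0.07840768  0.0137572 ]
jaw az -39.71072876785835
paddle az 52.756312445449204 150
bowl px green/blue/orange 10 0 0
313 [ 0.47210012 -0.06081099  0.05972742]
```

View pics/10.png

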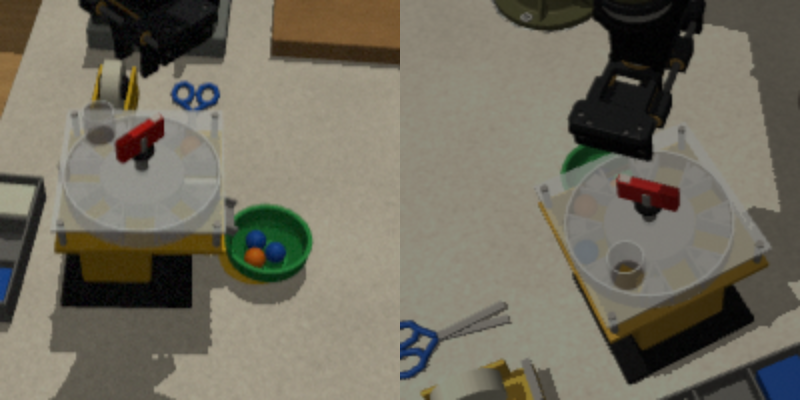

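```bash
python3 -c "
from cell import env
print(env.sign_off())"
```

```text
the job is handed in; nothing more can be done
None
```

I put the bowl on the yellow mark and let go of it. I then turned the knob three clicks clockwise, raised the gripper clear, and handed the job in at about 24.5 s. No verdict came back.

**Last checks:**
- **Bowl:** it stands about 19 mm from the mark's centre, towards the robot; the limit is 45 mm. I placed it there on purpose, so the gripper would clear the chute.
- **Knob:** the paddle measures 50.5° from the wrist camera, against an expected 50.6° for the third click. The side and scene cameras gave 49.2° and 52.8°, all within the 0.2 rad (11°) allowed.
- **Chocolates:** three balls, two blue and one orange, are visible in the bowl. One orange and one blue are still inside the dispenser.
- **Bystanders:** nothing touched the mugs, tape dispenser or scissors that I could see. I did not re-measure their positions at the end.

**Checks that disagreed:**
- **Knob lag:** on the first click the paddle lagged the jaws by about 9° and the ball had not fallen. Opening the fingers let the detent finish the click, and I released and regripped for each click after that.
- **Colour counts:** some wrist and scene counts of the bowl were blank or found no balls, because the view of it was blocked. I relied on the side camera and the final picture.

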